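# Dock the torch in its slotted bedside stand

### The arm

A 7-joint arm with a two-finger parallel gripper is mounted at the origin on the work surface. World frame = base frame: x ahead of the robot, y to its left, z up, the work surface at z = 0. Lengths are in m, angles in rad, forces in N, time in s.
With the tool pointing down it reaches from about 0.425 to 0.925 m from the base axis. Payload 6.8 kg.
Tool frame: the origin (TCP) lies midway between the tips of the shut fingers; the grasp point (between the pads) lies 19 mm behind it; y points along the fingers, z is the direction in which the jaws open and shut, and the axes are right-handed (so a half turn about y gives the same grasp; the last joint's range is limited). The gripper opens to 85 mm and grips with 20 to 120 N. Pads are 22 mm wide; open, the fingers measure 114 mm over their backs; the gripper's body (76 mm by 85 mm) begins 54 mm behind the grasp point. The pads swing forward as they close: fully open they stand 13 mm farther back than shut.
Start: joints at [1.104, 0.477, 0.022, 1.555, -0.011, 1.109, -0.083], TCP at [0.237, -0.632, 0.231] pointing down, gripper open.
Joint ranges: [-2.96, 2.96], [-0.34, 2.1], [-1.41, 1.46], [0.24, 2.44], [-1.37, 4.51], [0.17, 1.92], [-2.96, 2.96]. Speed limits (rad/s): [2.39, 2.39, 3.14, 3.14, 3.14, 3.14, 3.14].

### API

Orientations are given as a rotation vector (axis times angle).
In Python, from bench import r gives the robot as it stands.
- The arm moves only by the tool send_rows, never from a script. Its argument "rows" is text: rows parted by semicolons, each of 6 numbers parted by spaces: the shift along the world's x, y, z in m, then the turn, a rotation vector about the world's x, y, z in rad. A call has 1 to 20 rows; each row shifts and turns the commanded pose from where the row before left it; what a row does not reach is not made up. A row lasts 1/10 s, in which the tool goes at most 50 mm and 8.59 degrees, less where a joint would pass 70% of its speed; a pose out of reach is approached as far as the arm can. A call is refused whole if a number of a shift passes 0.05 or a number of a turn 0.15, either way. A call with a gripper value outside its range is refused whole. "grip" is the finger opening in m, from 0 to 0.0854, set as the call begins (left out, the last holds). The fingers move at their own pace and stop on an object; "grip_force" is the grip in N (left out, the last holds). Time passes only in rows, so rows that do not move let the fingers close. It gives the time, the measured TCP pose, the force and the opening at its end, in the units of the state.
- r.get_obs(): the state, without advancing time (a new reading comes with each control period).
- r.grab_frame(name): name is "scene" or "side" or "wrist"; returns a dict with "pixels" (400x640x3 uint8, red, green, blue), "intrinsics" (3x3 intrinsics, pixels), "k1" (the pictures are not rectified: a ray, as slopes to the right and down, at radius r is drawn at 1 + k1 r^2 times it, then the intrinsics apply), "position" and "orientation" of the camera in the world. Camera axes: x right, y up, looking along -z (the intrinsics and any distortion apply to the point x, -y, -z); pixel columns grow to the right and rows downward; lengths in m; the calibration is good to about 2 mm. A picture is of the moment at which its call begins. There is no depth.
- r.hand_in(): hands the job in, once; it reports no verdict.
The state is a dict: "clock": time; "joints": joint angles; "qvel": joint speeds; "tau": joint torques, N m; "tcp_pos": TCP position; "orientation": TCP orientation; "contact_force": force on the tool from outside, world axes, zero at the start; "moment": the same for the moment, N m; "grip_width": finger opening in m.
Only numpy, scipy, OpenCV 4.12 (cv2) and the standard library are available. Lean on these libraries where they do the work, as an engineer would, in place of code of your own. Each camera call takes 0.05 s, during which the arm holds its last target.

### The job

Put the grey torch up in its stand, lens up: slide it in sideways at the open end of the slot, with its tail flange under the slotted plate, and press it gently but firmly home, past the light springiness of the contact pin, against the steel stop block, then let go of it and leave it standing there. Do not force it, and leave the other things on the table where they are.

Things in the scene. Friction and masses are not known exactly. Their poses are not given: they have to be found in the camera images.
- torch_mid (a point): Grey plastic torch, 0.11-0.22 kg, loose, standing on its tail, lens up; round, 80 mm tall. From the foot up: tail flange 44 mm across, 6 mm thick; barrel 28 mm across to 46 mm; head 38 mm across from 50 to 80 mm (grip here). Point: on its axis, 40 mm above the foot; z up the axis. The small switch on the barrel is not used.
- stand: Torch stand, fixed. Origin on the table; x runs along the slot from its open mouth to the blind end (the way the torch slides in), y across, z up; slot centred on y = 0. Wooden sole 90 mm wide, 10 mm thick, x = -105 to +55 mm. Over it an aluminium plate, x = -30 to +55 mm, underside 18.5 and top 24.5 mm above the table: the gap under it for the 6 mm flange is 8.5 mm.
- landing (a point): Point on top of the stand's sole, 10 mm above the table, on the slot's line at x = -72 mm of the stand: the bare landing before the mouth, where the torch's foot can be set down clear of the plate. Axes as the stand's.
- mouth (a point): Centre of the slot's open end, at the plate's top, x = -30 mm of the stand. The slot is 33 mm wide; two flared lips at plate height reach out 18 mm before it (to x = -48 mm).
- shoes (a point): Point midway between two black sprung shoes on top of the plate (to 38.5 mm above the table), x = -34 to +16 mm of the stand. They stand 26 mm apart, bevelled at the mouth end, and give sideways (1 N per mm each after 1.5 N preload), dragging on the barrel: sliding in takes roughly 2 to 8 N before the stop is met.
- stop: Stop on the plate at the slot's end; origin at x = 0, y = 0 of the stand, 24.5 mm up (its fixed rails), axes as the stand's. On it a steel block (16 mm wide, 27.5 high) is clamped anywhere: its front face is at x = 0 to +24 mm, not measured; find it by feel. Home, the torch axis is 14 mm before the face; a brass pin out 3 mm gives under 1.2 N. Bear on the block with over 3 N, never over 25 N.
- torch: The same torch; origin on its axis at the underside of the flange, z up the axis.
- mug: Steel mug, 76 mm across, 85 mm tall, with a handle; origin at its foot. Leave alone.
- coin_bank: White plastic coin bank, upright cylinder 68 mm across, 104 mm tall; origin at its foot. Leave alone.
- nail_brush: Wooden nail brush, 85 x 36 x 39 mm, lying flat; origin at its underside. Leave alone.
- vitamin_jar: Small amber jar, 52 mm across, 75 mm tall; origin at its foot. Leave alone.
- book: Blue book lying flat, 116 x 176 x 28 mm; origin at its underside. Leave alone.
- glasses_case: Black glasses case, 60 x 150 x 35 mm; origin at its underside. Leave alone.
Things that resemble listed ones, but are neither listed nor needed, are in the scene too. Leave any purple or red look-alike of the torch alone.

How it is judged:
By the outcome, as a careful person would: the job done as asked, in the order asked, and still so for the second after the job is handed in, with the robot touching nothing.
It also fails if it takes over 51 s, if anything falls off the work surface, if the arm or the gripper's body presses on something with over 40 N, if the wrist force passes 120 N, or if a joint passes its speed limit or range.

## Working session

There is one attempt and no reset: what is moved stays moved. The work goes in short steps, Python scripts to look and compute and a tool call to move; the robot and the scene stay as the last step left them, time stands still between calls to the robot, and variables do not carry over. Pictures are saved under pics/ and viewed, and the job is handed in when it is done.

Besides the shell and the picture viewer there is one more tool, called after "Request:" as name(argument=value, ...) on one line, values as JSON. send_rows: Moves the arm, as the interface text tells. Its arguments: {"type":"object","properties":{"rows":{"type":"string"},"grip":{"type":"number"},"grip_force":{"type":"number"}},"required":["rows"]}

```bash
mkdir -p pics; ls; cat > h.py <<'E'
import numpy as np,cv2,pickle
from scipy.spatial.transform import Rotation as R
def rot(o):
    o=np.array(o,float)
    if o.shape==(3,3): return o
    if o.size==3: return R.from_rotvec(o).as_matrix()
    raise ValueError(o)
def grab(r,n,fn):
    f=r.grab_frame(n); cv2.imwrite(f'pics/{fn}.png',np.ascontiguousarray(f['pixels'][:,:,::-1])); pickle.dump(f,open(f'pics/{fn}.pkl','wb')); return f
def load(fn): return pickle.load(open(f'pics/{fn}.pkl','rb'))
def ray(f,uv):
    K=np.array(f['intrinsics'],float); uv=np.atleast_2d(uv).astype(float)
    d=np.c_[(uv[:,0]-K[0,2])/K[0,0],(uv[:,1]-K[1,2])/K[1,1]]
    u=d.copy()
    for _ in range(30): u=d/(1+f['k1']*(u**2).sum(1,keepdims=True))
    v=np.c_[u[:,0],-u[:,1],-np.ones(len(u))]
    return np.array(f['position'],float),v@rot(f['orientation']).T
def onplane(f,uv,z):
    p,d=ray(f,uv); return p+d*((z-p[2])/d[:,2:3])
def proj(f,P):
    K=np.array(f['intrinsics'],float);c=(np.atleast_2d(P)-np.array(f['position']))@rot(f['orientation'])
    u=np.c_[c[:,0]/-c[:,2],-c[:,1]/-c[:,2]]; u=u*(1+f['k1']*(u**2).sum(1,keepdims=True))
    return np.c_[u[:,0]*K[0,0]+K[0,2],u[:,1]*K[1,1]+K[1,2]]
E
python3 - <<'E'
from bench import r
from h import *
print(r.get_obs())
for n in ['scene','side','wrist']:
    f=grab(r,n,n+'0'); print(n,f['position'],f['orientation'],f['intrinsics'],f['k1'])
E
```

```text
pics
{'clock': 0.0, 'joints': array([ 1.10391655,  0.47782082,  0.02234655,  1.55652164, -0.01152109,
        1.1092712 , -0.08311635]), 'qvel': array([-3.10840992e-04,  1.79869082e-04,  3.38145488e-04, -1.65220311e-04,
       -4.90725002e-05,  1.68970077e-03,  1.65115469e-03]), 'tau': array([-5.14297535e-04, -5.96445680e+01,  1.60787936e+00, -2.81189203e+01,
        1.26033212e-02,  9.27667221e-03, -2.54872288e-05]), 'tcp_pos': array([ 0.23678039, -0.63144269,  0.23028231]), 'orientation': array([-0.3678829 ,  2.02803204, -2.02425183]), 'contact_force': array([ 0.09553137, -0.18462559, -0.52400351]), 'moment': array([-0.01055712,  0.03763431, -0.00972205]), 'grip_width': 0.08565013767494278}
scene [1.05542602 0.4022598  0.77946788] [0.34859011 0.76312798 2.12686672] [[371.52476254   0.         318.68885963]
 [  0.         371.52476254 203.31171677]
 [  0.           0.           1.        ]] -0.009890423083343146
side [0.21266758 0.55816739 0.78739207] [ 0.31902241 -0.89387171 -2.34763537] [[371.64035592   0.         319.19654003]
 [  0.         371.64035592 198.42041886]
 [  0.           0.           1.        ]] -0.04502322378198764
wrist [ 0.30625873 -0.60629711  0.37339452] [-0.25361682  0.18017335 -1.20355185] [[316.35867152   0.         319.28159832]
 [  0.         316.35867152 198.81428026]
 [  0.           0.           1.        ]] -0.022073555452913732
```

View pics/scene0.png

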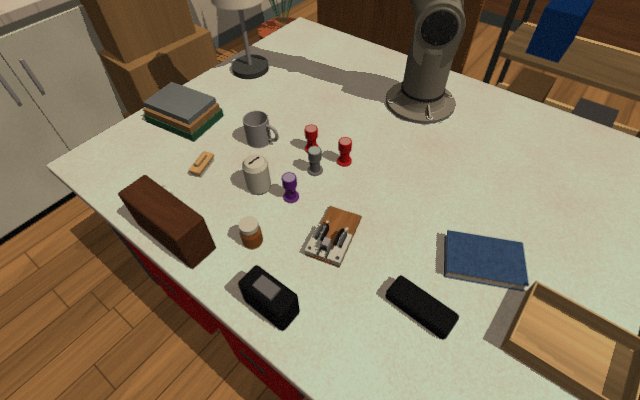

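View pics/side0.png

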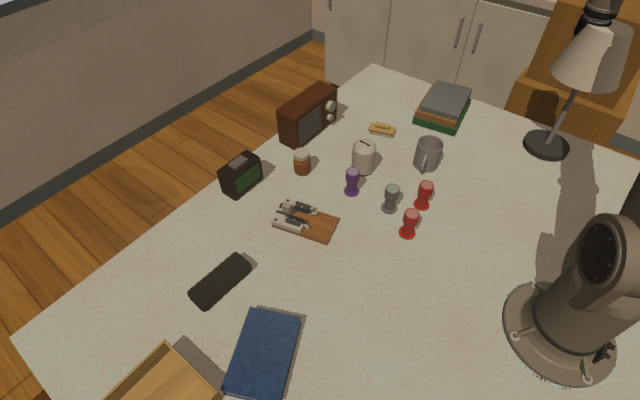

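View pics/wrist0.png

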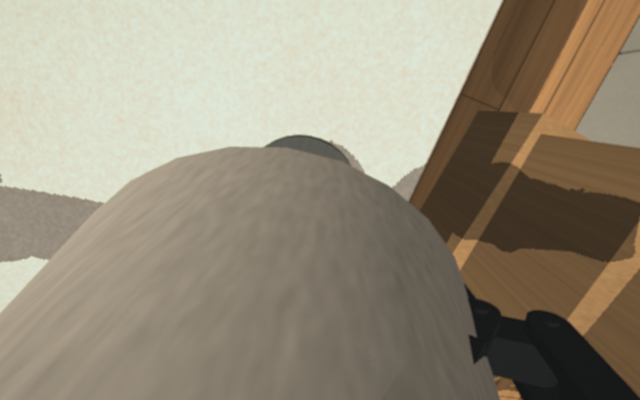

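```bash
python3 - <<'E'
from h import *
s=load('scene0');d=load('side0')
a=cv2.imread('pics/scene0.png')[100:290,220:400];cv2.imwrite('pics/c1.png',cv2.resize(a,None,fx=4,fy=3.1,interpolation=3) if 0 else cv2.resize(a,None,fx=3.1,fy=3.1,interpolation=3))
b=cv2.imread('pics/side0.png')[130:260,260:460];cv2.imwrite('pics/c2.png',cv2.resize(b,None,fx=4,fy=4,interpolation=3))
def tri(p,q):
    o1,d1=ray(s,p);o2,d2=ray(d,q);d1=d1[0];d2=d2[0]
    A=np.c_[d1,-d2];t=np.linalg.lstsq(A,o2-o1,rcond=None)[0]
    x,y=o1+d1*t[0],o2+d2*t[1];return (x+y)/2,np.linalg.norm(x-y)
print('torch head top',tri((315,150),(392,188)))
print('lamp base',onplane(s,(250,67),0.01),onplane(d,(546,145),0.01))
for n,p in dict(redA=(311,127),redB=(345,141),pur=(290,177),torch=(315,150)).items(): print(n,onplane(s,p,.08))
for n,p in dict(redA=(426,186),redB=(411,214),pur=(352,173),torch=(392,188)).items(): print(n,onplane(d,p,.08))
E
```

```text
torch head top (array([ 0.4763436 , -0.0809894 ,  0.08179221]), np.float64(0.001567129255511398))
lamp base [[ 0.20531175 -0.61601202  0.01      ]] [[ 0.19913002 -0.62094628  0.01      ]]
redA [[ 0.40610163 -0.15127582  0.08      ]]
redB [[ 0.39595602 -0.03711176  0.08      ]]
pur [[ 0.59348574 -0.0696252   0.08      ]]
torch [[ 0.47537819 -0.08128883  0.08      ]]
redA [[ 0.40926367 -0.14422965  0.08      ]]
redB [[ 0.39497146 -0.03519739  0.08      ]]
pur [[ 0.59239721 -0.06688701  0.08      ]]
torch [[ 0.47709349 -0.08366291  0.08      ]]
```

View pics/c1.png

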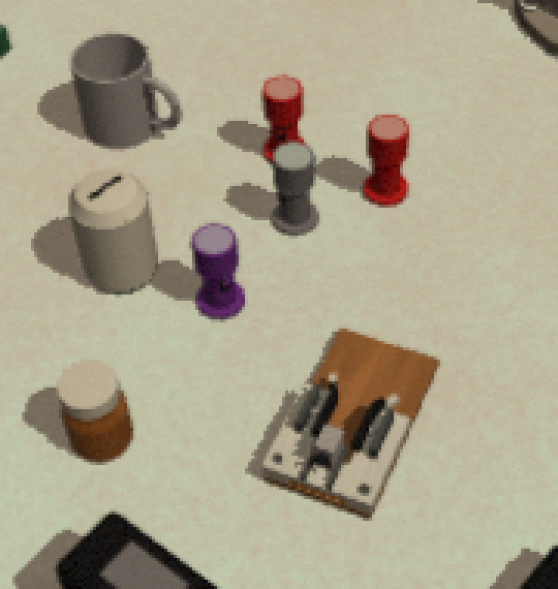

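View pics/c2.png

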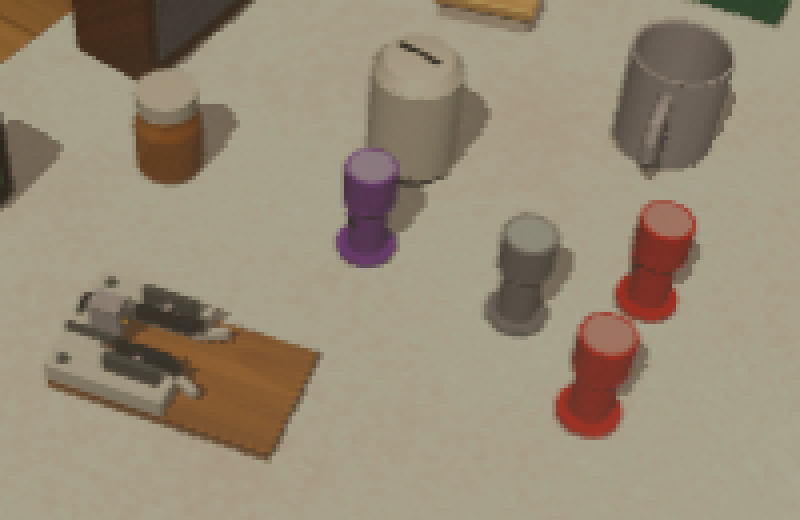

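```bash
python3 - <<'E'
from h import *
for n in ['scene0','side0','wrist0']:
    f=load(n);P=[[.2368,-.6314,.23],[.2368,-.6314,.0],[0,0,0],[0.2,0,0],[.2,-.62,.2],[.476,-.081,.08]]
    print(n,proj(f,P).round(), rot(f['orientation'])[:,2])
print(rot([-0.3678829 ,  2.02803204, -2.02425183]))
E
```

```text
scene0 [[230.  10.]
 [242.  72.]
 [420. 102.]
 [389. 132.]
 [241.  16.]
 [315. 150.]] [0.48678281 0.39911673 0.77701244]
side0 [[566.  79.]
 [534. 141.]
 [557. 331.]
 [471. 283.]
 [574.  95.]
 [392. 189.]] [-0.41461676  0.52352021  0.74432488]
wrist0 [[ 319.  257.]
 [ 320.  168.]
 [-201.  170.]
 [-215.    7.]
 [ 281.  279.]
 [-251. -347.]] [0.27117687 0.09800097 0.9575275 ]
[[-9.36329772e-01 -7.81698859e-04  3.51120987e-01]
 [-3.51121835e-01  1.72396829e-03 -9.36328193e-01]
 [ 1.26605232e-04 -9.99998208e-01 -1.88867437e-03]]
```

```bash
python3 - <<'E'
from h import *
s=load('scene0');d=load('side0')
P=lambda f,x,o,k,z:onplane(f,np.array(x)/k+o,z)
o=np.array([220,100])
a=P(s,[[342,328],[438,360]],o,3.1,.01);b=P(d,[[320,352],[268,458]],np.array([260,130]),4,.01)
print(a,b)
for q in (a,b):
    v=q[1]-q[0];print('w',np.linalg.norm(v),'mid',q.mean(0),'ang x',np.degrees(np.arctan2(v[1],v[0]))-90)
print('plate far corners top',P(s,[[262,474],[370,512]],o,3.1,.0245)[:,:2], 'side', P(d,[[47,368]],np.array([260,130]),4,.0245))
# brown mask contours
for n,f in (('scene0',s),('side0',d)):
    im=cv2.imread(f'pics/{n}.png');h=cv2.cvtColor(im,cv2.COLOR_BGR2HSV)
    m=cv2.inRange(h,(5,100,60),(20,255,255)); x0,x1,y0,y1=(295,375,195,275) if n=='scene0' else (265,350,190,250)
    M=np.zeros_like(m);M[y0:y1,x0:x1]=m[y0:y1,x0:x1]
    c=max(cv2.findContours(M,0,2)[0],key=cv2.contourArea)
    q=cv2.approxPolyDP(c,2,True)[:,0];print(n,cv2.contourArea(c));print(np.c_[q,onplane(f,q,.01)[:,:2].round(4)])
E
```

```text
[[0.56135387 0.03677689 0.01      ]
 [0.54004188 0.12100213 0.01      ]] [[0.55808511 0.03349609 0.01      ]
 [0.53418348 0.12337108 0.01      ]]
w 0.08687975512465437 mid [0.55069787 0.07888951 0.01      ] ang x 14.199821430656613
w 0.09299893182581566 mid [0.5461343  0.07843358 0.01      ] ang x 14.89270305479451
plate far corners top [[0.72133052 0.08095409]
 [0.69770617 0.16549505]] side [[0.68587029 0.16214411 0.0245    ]]
scene0 716.5
[[3.590e+02 2.150e+02 5.406e-01 1.142e-01]
 [3.290e+02 2.060e+02 5.640e-01 3.440e-02]
 [3.210e+02 2.230e+02 6.207e-01 5.170e-02]
 [3.250e+02 2.250e+02 6.195e-01 6.360e-02]
 [3.250e+02 2.210e+02 6.095e-01 5.600e-02]
 [3.290e+02 2.210e+02 6.032e-01 6.410e-02]
 [3.260e+02 2.360e+02 6.446e-01 8.610e-02]
 [3.310e+02 2.380e+02 6.418e-01 9.950e-02]
 [3.310e+02 2.480e+02 6.650e-01 1.170e-01]
 [3.410e+02 2.280e+02 6.023e-01 1.014e-01]
 [3.470e+02 2.260e+02 5.880e-01 1.098e-01]
 [3.490e+02 2.290e+02 5.925e-01 1.192e-01]
 [3.460e+02 2.310e+02 6.021e-01 1.168e-01]
 [3.520e+02 2.360e+02 6.053e-01 1.373e-01]
 [3.600e+02 2.190e+02 5.497e-01 1.236e-01]]
side0 862.0
[[2.720e+02 2.250e+02 6.875e-01 1.617e-01]
 [3.260e+02 2.440e+02 5.371e-01 1.237e-01]
 [3.390e+02 2.180e+02 5.602e-01 3.510e-02]
 [3.150e+02 2.100e+02 6.288e-01 5.200e-02]
 [3.180e+02 2.130e+02 6.158e-01 5.540e-02]
 [3.160e+02 2.150e+02 6.158e-01 6.420e-02]
 [3.080e+02 2.150e+02 6.330e-01 7.730e-02]
 [2.910e+02 2.090e+02 6.835e-01 8.900e-02]
 [2.900e+02 2.140e+02 6.741e-01 1.041e-01]
 [3.010e+02 2.170e+02 6.436e-01 9.410e-02]
 [3.100e+02 2.270e+02 6.032e-01 1.059e-01]
 [3.080e+02 2.300e+02 6.012e-01 1.168e-01]
 [3.040e+02 2.270e+02 6.158e-01 1.155e-01]
 [2.980e+02 2.340e+02 6.137e-01 1.426e-01]]
```

Request:
send_rows(rows="0.01 0.005 0 0 0 0;0.02 0.01 0 0 0 0")

```text
clock: 0.35
tcp_pos: [0.2656, -0.6175, 0.2311]
orientation: [-0.365, 2.029, -2.028]
contact_force: [0.9, 0.0, 0.1]
grip_width: 0.0853
```

Request:
send_rows(rows="0.015 0.038 -0.003 0 0 -0.0076;0.015 0.038 -0.003 0 0 -0.0076;0.015 0.038 -0.003 0 0 -0.0076;0.015 0.038 -0.003 0 0 -0.0076;0.015 0.038 -0.003 0 0 -0.0076;0.015 0.038 -0.003 0 0 -0.0076;0.015 0.038 -0.003 0 0 -0.0076;0.015 0.038 -0.003 0 0 -0.0076;0.015 0.038 -0.003 0 0 -0.0076;0.015 0.038 -0.003 0 0 -0.0076;0.015 0.038 -0.003 0 0 -0.0076;0.015 0.038 -0.003 0 0 -0.0076;0.015 0.038 -0.003 0 0 -0.0076;0.015 0.038 -0.003 0 0 -0.0076;0 0 0 0 0 0;0 0 0 0 0 0")

```text
clock: 1.95
tcp_pos: [0.4772, -0.0835, 0.1893]
orientation: [-0.268, 2.085, -2.085]
contact_force: [-0.4, -1.1, 0.8]
grip_width: 0.0853
```

```bash
python3 - <<'E'
from bench import r
from h import *
o=r.get_obs();print(o['tcp_pos'],o['clock'],rot(o['orientation']).round(4).tolist(),o['joints'].round(2))
f=grab(r,'wrist','w1');grab(r,'scene','s1');grab(r,'side','d1')
print(proj(f,[[.476,-.082,.08],[.476,-.082,0],o['tcp_pos']]).round())
E
```

```text
[ 0.47720181 -0.08354116  0.18925744] 1.95 [[-0.9675, -0.0002, 0.2529], [-0.2529, 0.0002, -0.9675], [0.0002, -1.0, -0.0002]] [ 0.29  0.23 -0.28  2.03  0.08  0.89 -1.35]
[[317. 197.]
 [318. 176.]
 [319. 258.]]
```

View pics/w1.png

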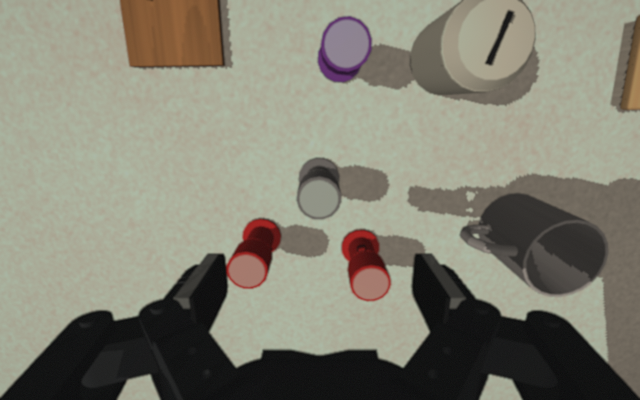

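View pics/s1.png

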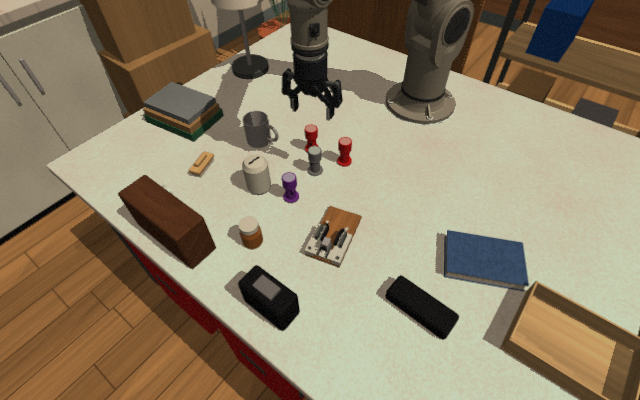

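```bash
python3 - <<'E'
from h import *
f=load('w1');im=cv2.imread('pics/w1.png')
g=cv2.cvtColor(im,cv2.COLOR_BGR2GRAY)
c=cv2.HoughCircles(cv2.GaussianBlur(g,(0,0),1)[150:230,290:350],cv2.HOUGH_GRADIENT,1,50,param1=80,param2=10,minRadius=16,maxRadius=26)
print(c)
for q in (c[0] if c is not None else []): 
    u=q[:2]+[290,150];print(onplane(f,u,.08),'edge',onplane(f,u+[q[2],0],.08))
print(onplane(f,[[319,197]],.08), onplane(f,[[319,176]],0.006))
h=cv2.cvtColor(im,cv2.COLOR_BGR2HSV);m=cv2.inRange(h,(5,100,60),(20,255,255));m[80:]=0;m[:,240:]=0
c=max(cv2.findContours(m,0,2)[0],key=cv2.contourArea);q=cv2.approxPolyDP(c,2,True)[:,0];print(np.c_[q,onplane(f,q,.01)[:,:2].round(4)])
E
```

```text
[[[29.5 27.5 20.7]]]
[[ 0.4928026  -0.07961356  0.08      ]] edge [[ 0.49706563 -0.09596076  0.08      ]]
[[ 0.47663974 -0.08339308  0.08      ]] [[ 0.47779073 -0.08288134  0.006     ]]
[[1.200e+02 0.000e+00 5.917e-01 1.337e-01]
 [1.300e+02 6.500e+01 5.383e-01 1.193e-01]
 [2.220e+02 6.400e+01 5.607e-01 3.370e-02]
 [2.170e+02 0.000e+00 6.130e-01 4.750e-02]]
```

Request:
send_rows(rows="0 0 -0.025 0 0 0;0 0 -0.025 0 0 0;0 0 -0.025 0 0 0;0 0 -0.025 0 0 0;0 0 -0.02 0 0 0;0 0 -0.016 0 0 0;0 0 -0.01 0 0 0;0 0 0 0 0 0")

```text
clock: 2.9
tcp_pos: [0.476, -0.0859, 0.0424]
orientation: [-0.266, 2.089, -2.089]
contact_force: [-0.8, 0.3, 0.5]
grip_width: 0.0855
```

Request:
send_rows(rows="0 0 0 0 0 0;0 0 0 0 0 0;0 0 0 0 0 0;0 0 0 0 0 0;0 0 0 0 0 0;0 0 0 0 0 0;0 0 0 0 0 0;0 0 0 0 0 0", grip=0.02, grip_force=50)

```text
clock: 3.7
tcp_pos: [0.4777, -0.0849, 0.0441]
orientation: [-0.263, 2.086, -2.087]
contact_force: [-1.2, 1.1, 6.9]
grip_width: 0.037
```

```bash
python3 - <<'E'
from bench import r
from h import *
o=r.get_obs();print(o)
f=grab(r,'wrist','w2');grab(r,'side','d2')
E
```

```text
{'clock': 3.7, 'joints': array([ 0.23683153,  0.45924441, -0.2294947 ,  2.13347728,  0.18928086,
        0.56608102, -1.44796122]), 'qvel': array([ 2.39929090e-04, -1.76732972e-03, -1.84721853e-03,  3.15455835e-05,
        2.61073464e-04, -2.23702456e-04, -1.45137367e-03]), 'tau': array([ 4.06437060e-01, -4.39095283e+01, -8.64774249e-01, -1.57676375e+01,
        1.71999699e-01, -3.15315770e-01,  1.38146878e-02]), 'tcp_pos': array([ 0.4776841, -0.0848571,  0.0440828]), 'orientation': array([-0.26348128,  2.08603046, -2.08663808]), 'contact_force': array([-1.18636857,  1.06128156,  6.91426431]), 'moment': array([ 0.17772502,  0.27764054, -0.0034579 ]), 'grip_width': 0.03704922138658505}
```

View pics/w2.png

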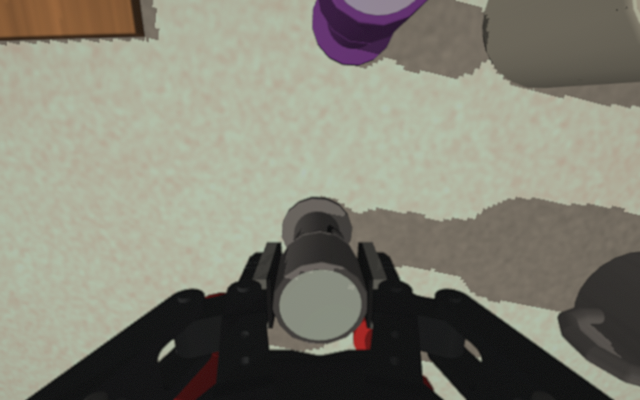

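View pics/d2.png

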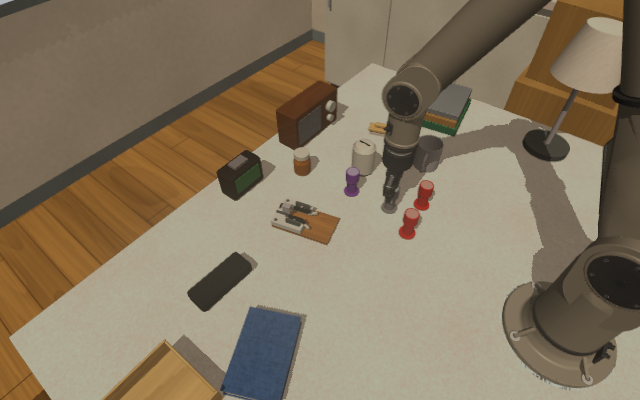

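Request:
send_rows(rows="0 0 0.01 0 0 0;0 0 0.02 0 0 0;0 0 0.02 0 0 0;0.01 0.016 0.01 0 0 0;0.013 0.021 0 0 0 0;0.013 0.021 0 0 0 0;0.013 0.021 0 0 0 0;0.013 0.021 0 0 0 0;0.013 0.021 0 0 0 0;0.013 0.021 0 0 0 0;0.008 0.014 0 0 0 0;0.005 0.01 0 0 0 0;0 0 0 0 0 0;0 0 0 0 0 0;0 0 0 0 0 0")

```text
clock: 5.3
tcp_pos: [0.5775, 0.0794, 0.1032]
orientation: [-0.264, 2.087, -2.089]
contact_force: [-0.4, -0.3, -2.9]
grip_width: 0.037
```

```bash
python3 - <<'E'
from bench import r
from h import *
o=r.get_obs();print(o['tcp_pos'],o['contact_force'],o['moment'],o['grip_width'],rot(o['orientation']).round(4).tolist())
f=grab(r,'wrist','w3');grab(r,'scene','s3');grab(r,'side','d3')
for n,z in(('s3','scene'),('d3','side')):
    a=cv2.imread(f'pics/{n}.png');p=proj(load(n),[o['tcp_pos']])[0].astype(int);print(p)
    a=a[p[1]-70:p[1]+50,p[0]-70:p[0]+70];cv2.imwrite(f'pics/{n}c.png',cv2.resize(a,None,fx=4,fy=4,interpolation=3))
E
```

```text
[0.57746068 0.07940438 0.10315386] [-0.35154104 -0.33959052 -2.93681157] [-0.00854643 -0.03297106  0.02678607] 0.03699911553718705 [[-0.9687, -0.0008, 0.2481], [-0.2481, -0.0011, -0.9687], [0.0011, -1.0, 0.0008]]
[340 194]
[323 202]
```

View pics/w3.png

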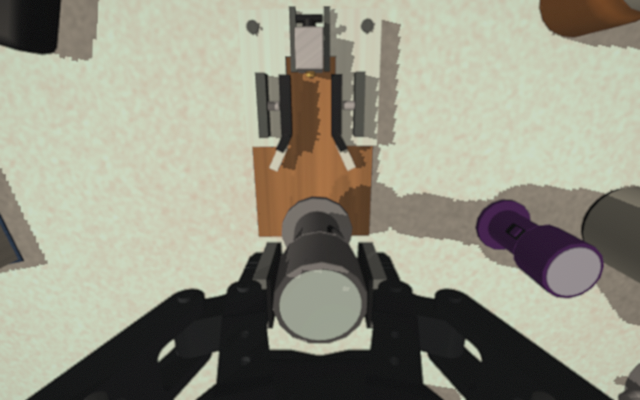

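View pics/s3c.png

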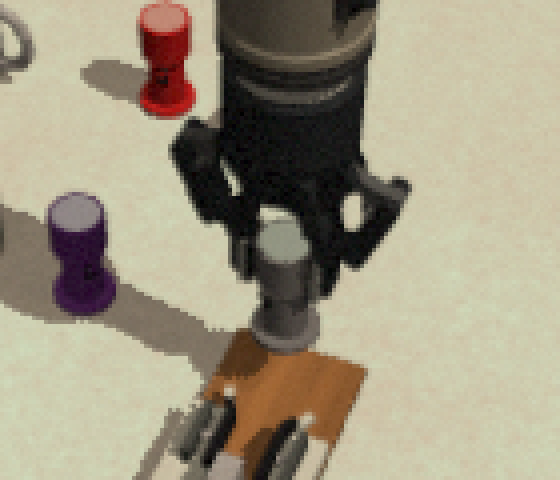

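View pics/d3c.png

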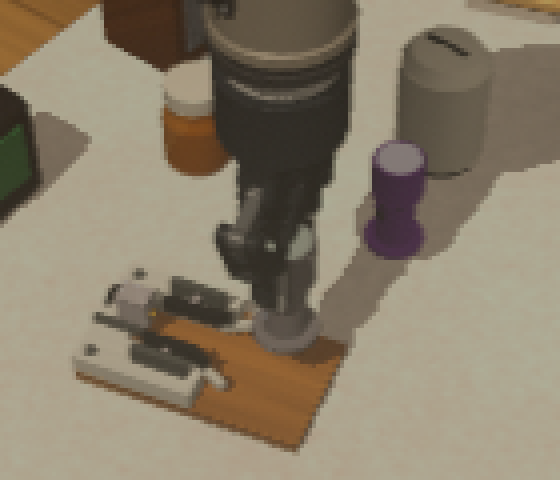

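```bash
python3 - <<'E'
from h import *
a=cv2.imread('pics/w3.png')[0:250,220:420];cv2.imwrite('pics/w3z.png',cv2.resize(a,None,fx=2.4*1.6,fy=2.4,interpolation=3))
E
```

```text
(no output)
```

View pics/w3z.png

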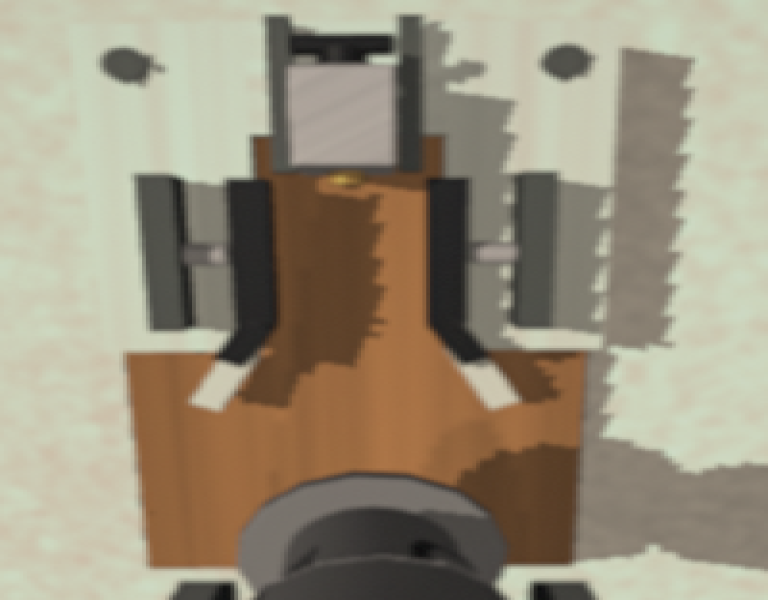

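```bash
python3 - <<'E'
from h import *
f=load('w3')
c=lambda L:np.array([[220+x/3.84,y/2.4] for x,y in L])
def show(n,L,z):
    q=onplane(f,c(L),z)[:,:2];v=q[1]-q[0];m=q.mean(0);print(n,q.round(4).tolist(),'w',round(np.linalg.norm(v)*1e3,1),'mid',m.round(4),'ang',np.degrees(np.arctan2(v[1],v[0])).round(2)+90)
    return m
M=[show('sole end',[(147,567),(575,567)],.01),show('sole plate',[(125,352),(587,350)],.01),
show('screws',[(128,65),(568,62)],.0245),show('lips',[(207,408),(502,406)],.0245),show('shoe near',[(276,325),(429,325)],.0245),show('shoe far',[(273,178),(429,178)],.0245),show('rails',[(277,17),(411,17)],.052),
show('block',[(288,165),(397,165)],.052),show('block back',[(288,65),(392,65)],.052)]
M=np.array(M);v=M[2]-M[0];print('axis',np.degrees(np.arctan2(v[1],v[0])))
a=np.radians(14.6);ex=np.array([np.cos(a),np.sin(a)]);ey=np.array([-ex[1],ex[0]])
o=M[0]+.105*ex
print('origin',o);print(np.c_[(M-o)@ex,(M-o)@ey].round(4))
t=onplane(f,np.array([[319,305]]),.080+.0591)[0,:2];print('torch top',t,(t-o)@ex,(t-o)@ey)
tf=onplane(f,c([(238,550),(507,550)]),.0651)[:,:2];print('flange',tf,tf.mean(0),(tf.mean(0)-o)@ey)
tt=onplane(f,[[319.5,198]],.0651)[0,:2];print('flange front',(tt-o)@ex,(tt-o)@ey)
E
```

```text
sole end [[0.5372, 0.12], [0.5595, 0.0326]] w 90.2 mid [0.5484 0.0763] ang 14.329999999999998
sole plate [[0.6071, 0.1381], [0.6298, 0.0516]] w 89.4 mid [0.6184 0.0948] ang 14.689999999999998
screws [[0.684, 0.1495], [0.7026, 0.0795]] w 72.4 mid [0.6933 0.1145] ang 14.819999999999993
lips [[0.5971, 0.1177], [0.6112, 0.0648]] w 54.7 mid [0.6042 0.0913] ang 14.939999999999998
shoe near [[0.624, 0.1107], [0.6308, 0.084]] w 27.5 mid [0.6274 0.0974] ang 14.290000000000006
shoe far [[0.6625, 0.1201], [0.6691, 0.0943]] w 26.6 mid [0.6658 0.1072] ang 14.269999999999996
rails [[0.6946, 0.1244], [0.6993, 0.106]] w 19.0 mid [0.697  0.1152] ang 14.239999999999995
block [[0.6643, 0.1158], [0.6683, 0.1]] w 16.2 mid [0.6663 0.1079] ang 14.260000000000005
block back [[0.6854, 0.1207], [0.689, 0.1061]] w 15.0 mid [0.6872 0.1134] ang 14.25
axis 14.762921227211507
origin [0.64998754 0.10280004]
[[-0.105   0.    ]
 [-0.0325  0.0003]
 [ 0.0449  0.0004]
 [-0.0472  0.0004]
 [-0.0232  0.0004]
 [ 0.0164  0.0002]
 [ 0.0486  0.0002]
 [ 0.0171  0.0008]
 [ 0.0387  0.0009]]
torch top [0.57555621 0.07884087] -0.07806725241202707 -0.004423653536397589
flange [[0.57165781 0.10150456]
 [0.58232787 0.05971475]] [0.57699284 0.08060966] -0.0030741062569176777
flange front -0.05620833673697449 -0.004713809786055907
```

Request:
send_rows(rows="0.003 0.005 -0.01 0 0 0.005;0 0 -0.015 0 0 0;0 0 -0.012 0 0 0;0 0 0 0 0 0;0 0 0 0 0 0;0 0 0 0 0 0")

```text
clock: 6.05
tcp_pos: [0.5813, 0.086, 0.0665]
orientation: [-0.269, 2.084, -2.084]
contact_force: [-0.8, 0.3, -2.2]
grip_width: 0.0367
```

```bash
python3 - <<'E'
from bench import r
from h import *
o=r.get_obs();print(o['tcp_pos'],o['contact_force'],o['moment'],o['grip_width'])
O=np.array([.65,.1031]);a=np.radians(14.7);ex=np.array([np.cos(a),np.sin(a)]);ey=np.array([-ex[1],ex[0]])
print('tcp in stand',(o['tcp_pos'][:2]-O)@ex,(o['tcp_pos'][:2]-O)@ey)
f=grab(r,'wrist','w4');grab(r,'scene','s4');grab(r,'side','d4')
b=cv2.imread('pics/w4.png')[0:250,220:420];cv2.imwrite('pics/w4z.png',cv2.resize(b,None,fx=3.84,fy=2.4,interpolation=3))
for n in('s4','d4'):
    b=cv2.imread(f'pics/{n}.png');p=proj(load(n),[o['tcp_pos']])[0].astype(int)
    b=b[p[1]-50:p[1]+50,p[0]-60:p[0]+60];cv2.imwrite(f'pics/{n}c.png',cv2.resize(b,None,fx=5,fy=5,interpolation=3))
E
```

```text
[0.58129818 0.08603063 0.06648342] [-0.76874337  0.30550702 -2.20442876] [-0.04068359  0.03750492  0.0022385 ] 0.03674577917555416
tcp in stand -0.07078454903629908 0.0009229791638203548
```

View pics/w4z.png

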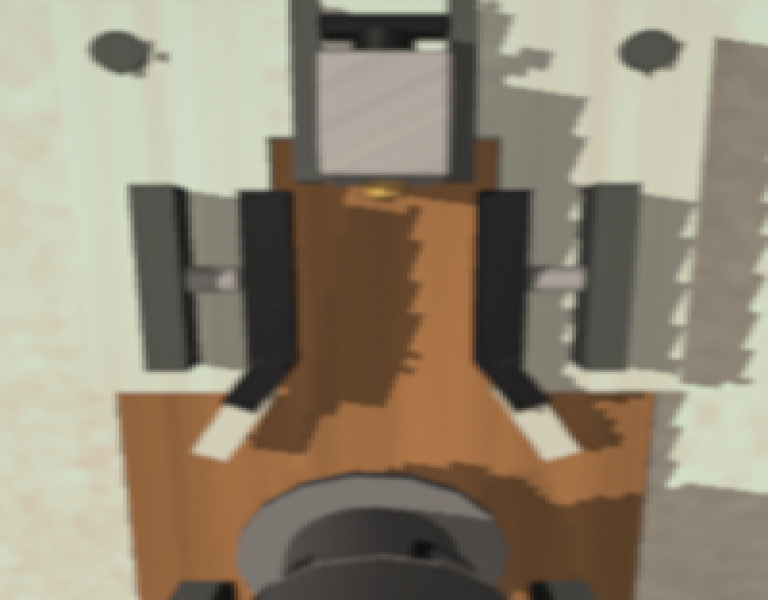

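View pics/d4c.png

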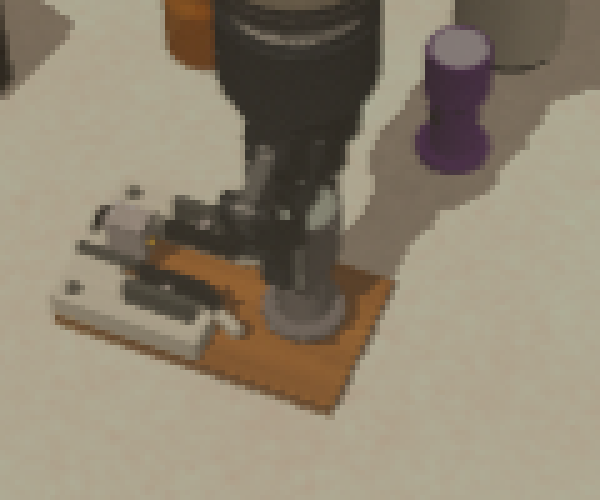

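Request:
send_rows(rows="0.0003 -0.001 -0.006 0 0 0;0 0 -0.005 0 0 0;0 0 0 0 0 0;0 0 0 0 0 0;0 0 0 0 0 0")

```text
clock: 6.7
tcp_pos: [0.5813, 0.085, 0.0553]
orientation: [-0.27, 2.084, -2.084]
contact_force: [0.7, 0.4, -2.9]
grip_width: 0.037
```

Request:
send_rows(rows="0.0048 0.0013 0 0 0 0;0.0048 0.0013 0 0 0 0;0.0048 0.0013 0 0 0 0;0.0048 0.0013 0 0 0 0;0.0029 0.0008 0 0 0 0;0.0029 0.0007 0 0 0 0;0 0 0 0 0 0")

```text
clock: 7.4
tcp_pos: [0.6067, 0.0918, 0.0553]
orientation: [-0.269, 2.084, -2.084]
contact_force: [-0.9, -1.5, -3.2]
grip_width: 0.0369
```

```bash
cat > st.py <<'E'
from bench import r
from h import *
import sys
o=r.get_obs()
O=np.array([.65,.1031]);a=np.radians(14.7);ex=np.array([np.cos(a),np.sin(a)]);ey=np.array([-ex[1],ex[0]])
F=o['contact_force'];d=o['tcp_pos'][:2]-O
print(o['clock'],'stand x,y %.4f %.4f z %.4f'%(d@ex,d@ey,o['tcp_pos'][2]),'F x,y,z %.1f %.1f %.1f'%(F[:2]@ex,F[:2]@ey,F[2]),'M',o['moment'].round(2),o['grip_width'])
if len(sys.argv)>1:
    n=sys.argv[1]
    grab(r,'wrist','w'+n);grab(r,'side','d'+n)
    A=cv2.resize(cv2.imread(f'pics/w{n}.png'),(640,400))
    b=cv2.imread(f'pics/d{n}.png');p=proj(load('d'+n),[o['tcp_pos']])[0].astype(int)
    b=cv2.resize(b[p[1]-40:p[1]+40,p[0]-50:p[0]+50],None,fx=6,fy=6,interpolation=3);cv2.imwrite(f'pics/d{n}c.png',b)
E
python3 st.py 5
```

```text
7.4 stand x,y -0.0447 0.0001 z 0.0553 F x,y,z -1.3 -1.2 -3.2 M [ 0.03  0.01 -0.04] 0.036893718594202214
```

View pics/w5.png

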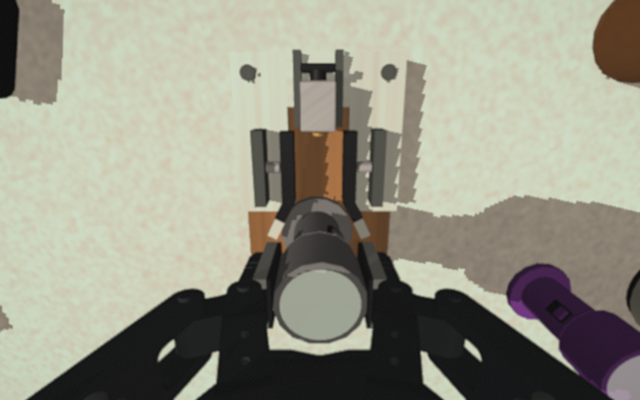

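View pics/d5c.png

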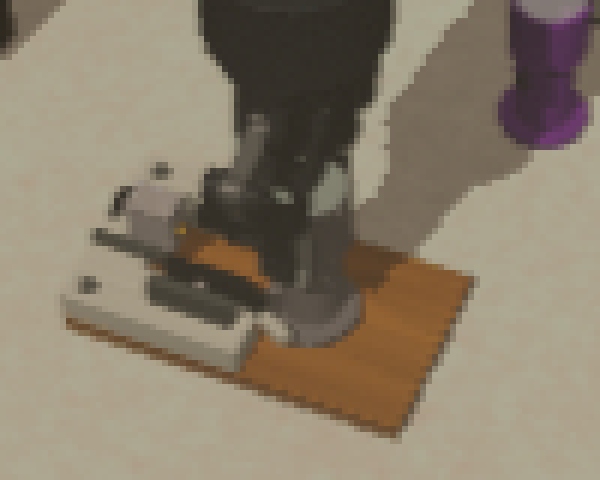

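Request:
send_rows(rows="0.0039 0.001 0 0 0 0;0.0039 0.001 0 0 0 0;0.0039 0.001 0 0 0 0;0.0039 0.001 0 0 0 0;0.0039 0.001 0 0 0 0;0 0 0 0 0 0")

```text
clock: 8.1
tcp_pos: [0.6261, 0.0962, 0.055]
orientation: [-0.27, 2.084, -2.085]
contact_force: [-0.2, -1.5, -2.5]
grip_width: 0.0367
```

```bash
python3 st.py 6
```

```text
8.1 stand x,y -0.0249 -0.0006 z 0.0550 F x,y,z -0.6 -1.4 -2.5 M [-0.33 -0.04 -0.04] 0.03670991870379922
```

View pics/w6.png

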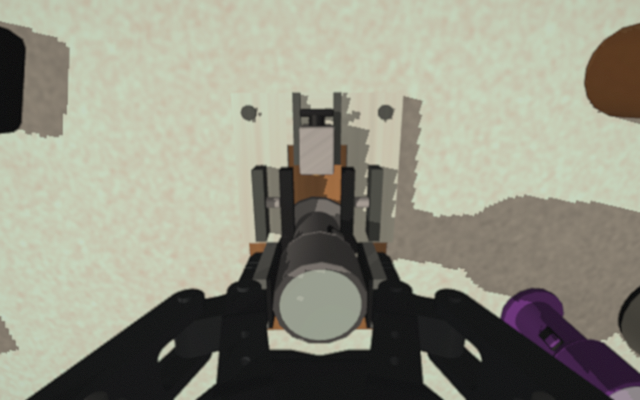

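View pics/d6c.png

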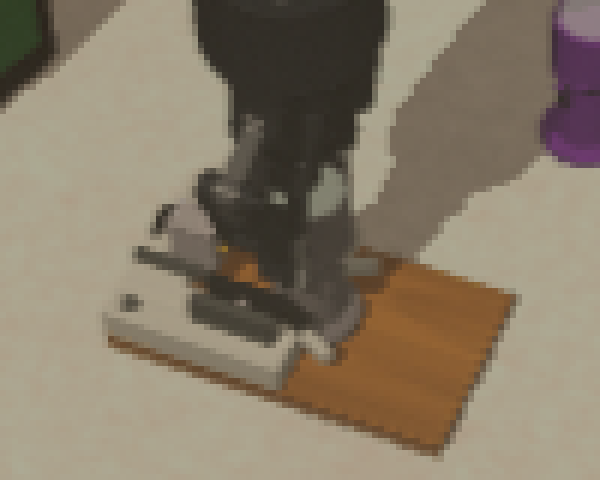

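Request:
send_rows(rows="0.0039 0.001 0 0 0 0;0.0039 0.001 0 0 0 0;0.0029 0.0008 0 0 0 0;0 0 0 0 0 0")

```text
clock: 8.6
tcp_pos: [0.6369, 0.0995, 0.0552]
orientation: [-0.27, 2.084, -2.084]
contact_force: [-0.7, -0.7, -2.7]
grip_width: 0.0371
```

```bash
python3 st.py
```

```text
8.6 stand x,y -0.0136 -0.0001 z 0.0552 F x,y,z -0.9 -0.5 -2.7 M [-0.4   0.33  0.02] 0.03707235935833394
```

Request:
send_rows(rows="0.0029 0.0008 0 0 0 0;0.0029 0.0007 0 0 0 0;0.0019 0.0005 0 0 0 0")

```text
clock: 8.9
tcp_pos: [0.6445, 0.1016, 0.0554]
orientation: [-0.27, 2.084, -2.084]
contact_force: [-2.1, -2.4, -2.3]
grip_width: 0.0369
```

```bash
python3 st.py 7
```

```text
8.9 stand x,y -0.0057 -0.0001 z 0.0554 F x,y,z -2.6 -1.8 -2.3 M [-0.4   0.6   0.03] 0.0369228210613866
```

View pics/w7.png

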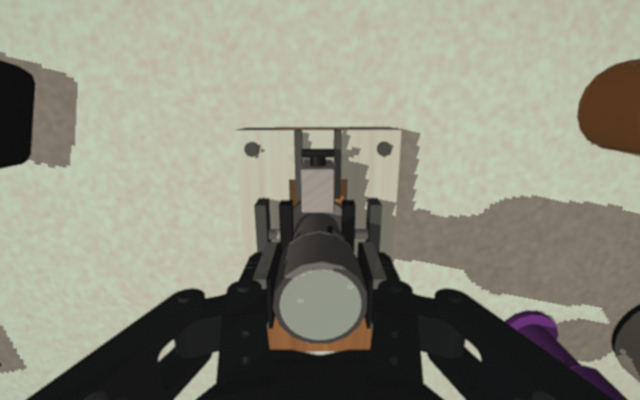

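View pics/d7c.png

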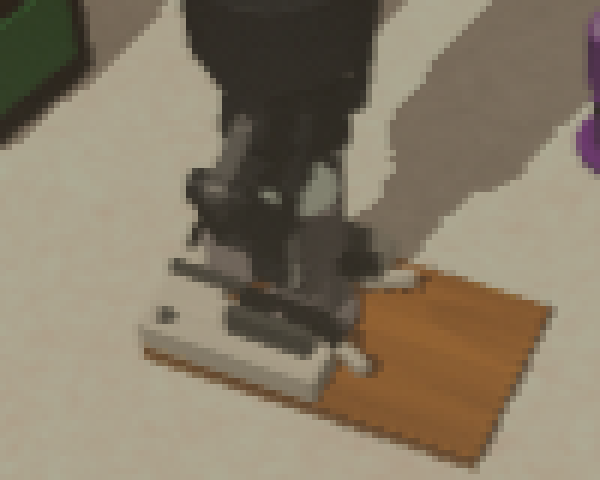

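Request:
send_rows(rows="0.0019 0.0005 0 0 0 0;0.0019 0.0005 0 0 0 0")

```text
clock: 9.2
tcp_pos: [0.648, 0.1025, 0.0553]
orientation: [-0.27, 2.084, -2.084]
contact_force: [-3.3, -1.7, -2.3]
grip_width: 0.0369
```

```bash
python3 st.py
```

```text
9.2 stand x,y -0.0021 -0.0001 z 0.0553 F x,y,z -3.7 -0.8 -2.3 M [-0.46  0.62 -0.01] 0.03690991283927503
```

Request:
send_rows(rows="0.001 0.0003 0 0 0 0;0.001 0.0002 0 0 0 0")

```text
clock: 9.4
tcp_pos: [0.6501, 0.103, 0.0553]
orientation: [-0.27, 2.084, -2.084]
contact_force: [-2.3, -1.6, -2.3]
grip_width: 0.0368
```

```bash
python3 st.py
```

```text
9.4 stand x,y 0.0001 -0.0001 z 0.0553 F x,y,z -2.6 -1.0 -2.3 M [-0.39  0.63  0.03] 0.036839336990836954
```

Request:
send_rows(rows="0.001 0.0002 0 0 0 0;0.001 0.0003 0 0 0 0")

```text
clock: 9.6
tcp_pos: [0.652, 0.1035, 0.0553]
orientation: [-0.27, 2.084, -2.084]
contact_force: [-2.3, -1.0, -0.8]
grip_width: 0.0368
```

```bash
python3 st.py
```

```text
9.6 stand x,y 0.0021 -0.0001 z 0.0553 F x,y,z -2.5 -0.4 -0.8 M [-0.47  0.61 -0.05] 0.03682810069574048
```

Request:
send_rows(rows="0.001 0.0002 0 0 0 0")

```text
clock: 9.7
tcp_pos: [0.653, 0.1038, 0.0553]
orientation: [-0.27, 2.084, -2.084]
contact_force: [-3.3, -2.7, -2.0]
grip_width: 0.0371
```

```bash
python3 st.py
```

```text
9.7 stand x,y 0.0030 -0.0001 z 0.0553 F x,y,z -3.9 -1.8 -2.0 M [-0.43  0.75  0.02] 0.03709486668977239
```

Request:
send_rows(rows="0.001 0.0003 0 0 0 0")

```text
clock: 9.8
tcp_pos: [0.654, 0.104, 0.0553]
orientation: [-0.27, 2.084, -2.084]
contact_force: [-3.0, -1.4, -1.0]
grip_width: 0.0371
```

```bash
python3 st.py
```

```text
9.8 stand x,y 0.0041 -0.0002 z 0.0553 F x,y,z -3.3 -0.6 -1.0 M [-0.44  0.72  0.02] 0.03709981231370692
```

Request:
send_rows(rows="0.001 0.0003 0 0 0 0")

```text
clock: 9.9
tcp_pos: [0.6549, 0.1043, 0.0553]
orientation: [-0.27, 2.084, -2.084]
contact_force: [-3.8, -1.2, -1.0]
grip_width: 0.0372
```

```bash
python3 st.py 8
```

```text
9.9 stand x,y 0.0051 -0.0001 z 0.0553 F x,y,z -4.0 -0.2 -1.0 M [-0.48  0.87  0.01] 0.037215771498328144
```

Request:
send_rows(rows="0.0007 0.0002 0 0 0 0")

```text
clock: 10.1
tcp_pos: [0.6553, 0.1043, 0.0552]
orientation: [-0.271, 2.085, -2.085]
contact_force: [-6.8, -2.2, 0.9]
grip_width: 0.037
```

```bash
python3 st.py
```

```text
10.1 stand x,y 0.0054 -0.0001 z 0.0552 F x,y,z -7.2 -0.3 0.9 M [-0.56  1.34  0.01] 0.037037812103990105
```

View pics/w8.png

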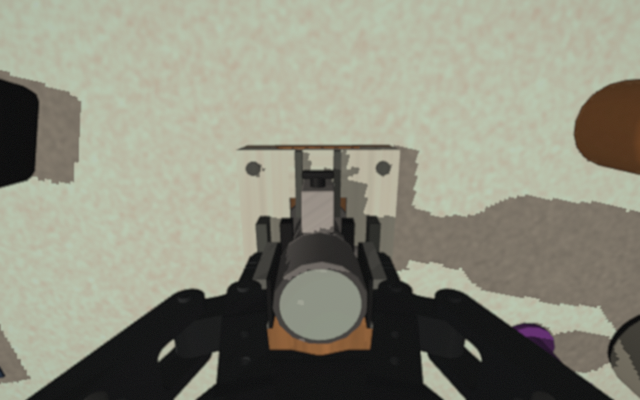

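View pics/d8c.png

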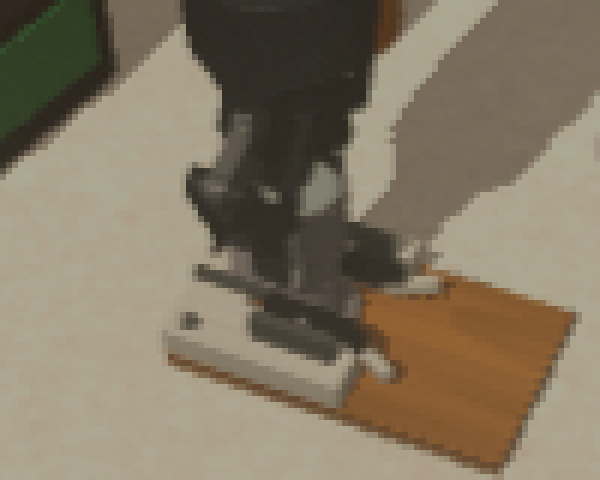

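Request:
send_rows(rows="0.0008 0.0002 0 0 0 0;0 0 0 0 0 0")

```text
clock: 10.3
tcp_pos: [0.6554, 0.1044, 0.0552]
orientation: [-0.273, 2.085, -2.086]
contact_force: [-6.9, -3.5, 1.2]
grip_width: 0.037
```

```bash
python3 st.py
```

```text
10.3 stand x,y 0.0055 -0.0002 z 0.0552 F x,y,z -7.6 -1.6 1.2 M [-0.54  1.57  0.03] 0.03699574349412876
```

Request:
send_rows(rows="0.001 0.0002 0 0 0 0;0 0 0 0 0 0")

```text
clock: 10.5
tcp_pos: [0.6555, 0.1044, 0.0552]
orientation: [-0.274, 2.085, -2.087]
contact_force: [-9.0, -2.9, 4.7]
grip_width: 0.0369
```

```bash
python3 st.py
```

```text
10.5 stand x,y 0.0057 -0.0001 z 0.0552 F x,y,z -9.4 -0.5 4.7 M [-0.73  2.1  -0.02] 0.03693049357499015
```

Request:
send_rows(rows="0.001 0.0003 0 0 0 0;0 0 0 0 0 0")

```text
clock: 10.7
tcp_pos: [0.6558, 0.1045, 0.0552]
orientation: [-0.276, 2.086, -2.088]
contact_force: [-12.2, -3.0, 6.4]
grip_width: 0.0371
```

```bash
python3 st.py
```

```text
10.7 stand x,y 0.0059 -0.0001 z 0.0552 F x,y,z -12.5 0.2 6.4 M [-0.87  2.68 -0.02] 0.03710738383698189
```

Request:
send_rows(rows="0 0 0 0 0 0;0 0 0 0 0 0;0 0 0 0 0 0;-0.001 -0.0003 0 0 0 0;0 0 0 0 0 0")

```text
clock: 11.2
tcp_pos: [0.6556, 0.1044, 0.0552]
orientation: [-0.274, 2.085, -2.087]
contact_force: [-8.5, -3.5, 3.2]
grip_width: 0.0369
```

```bash
python3 st.py
```

```text
11.2 stand x,y 0.0057 -0.0001 z 0.0552 F x,y,z -9.1 -1.3 3.2 M [-0.69  2.01  0.09] 0.03685531593750543
```

Request:
send_rows(rows="0 0 0 0 0 0;0 0 0 0 0 0;0 0 0 0 0 0;0 0 0 0 0 0;0 0 0 0 0 0;0 0 0 0 0 0", grip=0.075)

```text
clock: 11.8
tcp_pos: [0.6577, 0.105, 0.0554]
orientation: [-0.269, 2.084, -2.084]
contact_force: [-1.2, 0.2, 0.2]
grip_width: 0.075
```

```bash
python3 st.py 9
```

```text
11.8 stand x,y 0.0079 -0.0002 z 0.0554 F x,y,z -1.1 0.5 0.2 M [-0.02  0.02  0.  ] 0.0750117230455091
```

View pics/w9.png

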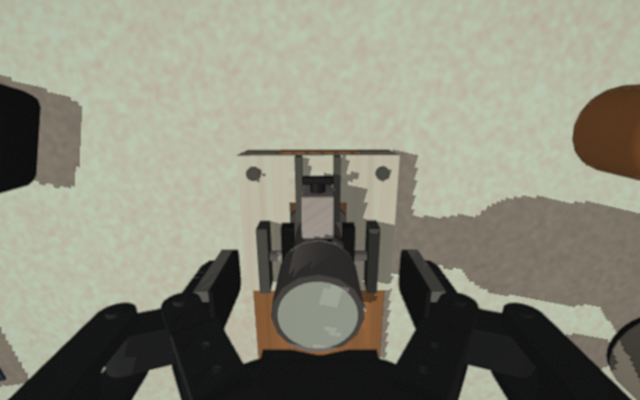

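View pics/d9c.png

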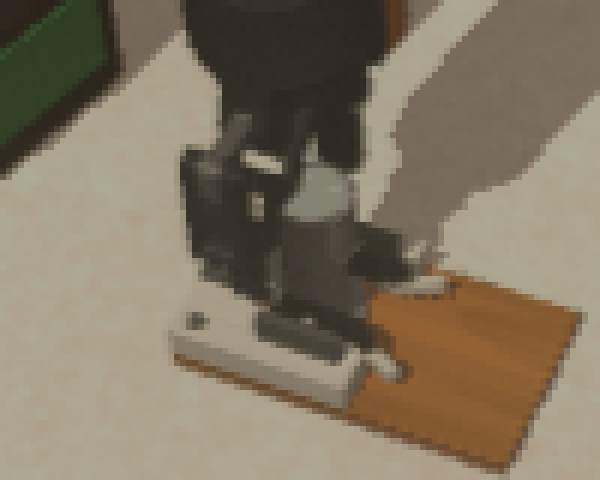

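Released cleanly with zero contact. Retreat straight up and inspect.

Request:
send_rows(rows="0 0 0.01 0 0 0;0 0 0.025 0 0 0;0 0 0.03 0 0 0;0 0 0.03 0 0 0;0 0 0.03 0 0 0;-0.02 0 0.03 0 0 0;-0.03 0 0.02 0 0 0;-0.03 0 0 0 0 0;0 0 0 0 0 0;0 0 0 0 0 0")

```text
clock: 12.9
tcp_pos: [0.5776, 0.1048, 0.2313]
orientation: [-0.268, 2.083, -2.084]
contact_force: [0.3, -0.2, -0.2]
grip_width: 0.075
```

```bash
python3 - <<'E'
from bench import r
from h import *
o=r.get_obs();print(o['clock'],o['tcp_pos'],o['contact_force'])
w=grab(r,'wrist','w10');s=grab(r,'scene','s10');d=grab(r,'side','d10')
O=np.array([.65,.1031]);a=np.radians(14.7);ex=np.array([np.cos(a),np.sin(a)])
for n,f in(('w10',w),('s10',s),('d10',d)):
    p=proj(f,[[*(O+ex*.004),.05]])[0].astype(int);print(n,p,'pred head top home',proj(f,[[*(O+ex*.003),.09]]).round(1))
    b=cv2.imread(f'pics/{n}.png')[max(p[1]-50,0):p[1]+50,p[0]-60:p[0]+60];cv2.imwrite(f'pics/{n}c.png',cv2.resize(b,None,fx=5,fy=5,interpolation=3))
E
```

```text
12.9 [0.57755771 0.1048164  0.23134176] [ 0.26167936 -0.21975861 -0.22399098]
w10 [339 104] pred head top home [[342.5 105.5]]
s10 [329 232] pred head top home [[329.9 222.7]]
d10 [294 207] pred head top home [[294.2 197.7]]
```

View pics/w10.png

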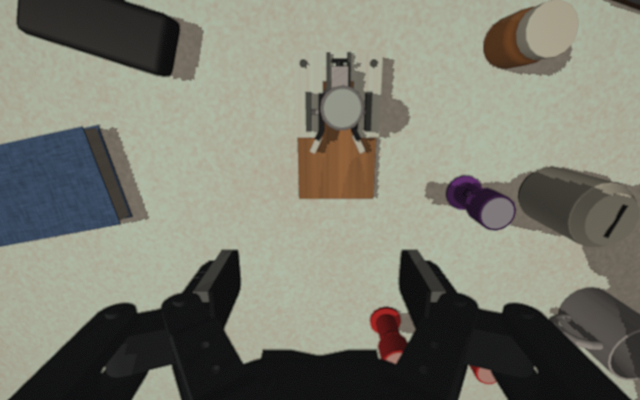

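View pics/s10c.png

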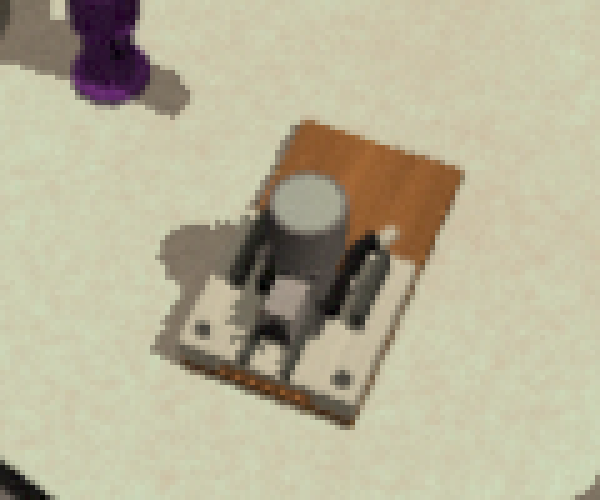

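View pics/d10c.png

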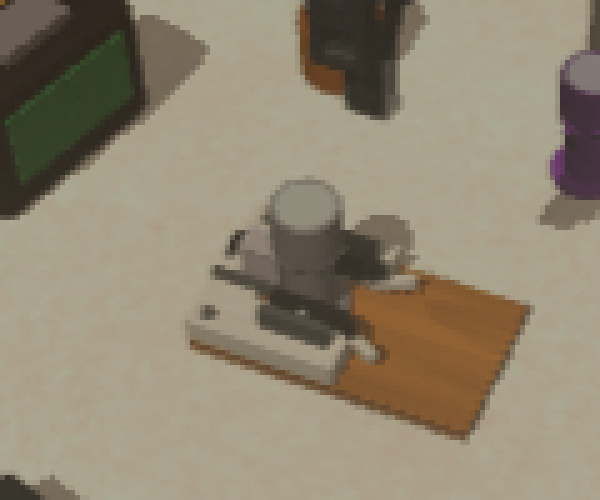

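View pics/s10.png

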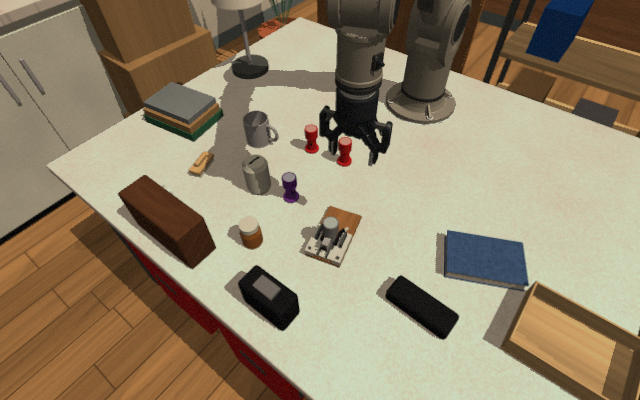

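```bash
python3 -c "
from bench import r
print(r.hand_in())"
```

```text
the job is handed in; nothing more can be done
None
```

The grey torch is standing lens up in its stand, home against the stop block, and I handed the job in at about 13 s of the 51 s allowed.

- **How it went in:** I gripped the head across the slot and set the torch over the landing. I slid it in with its foot about 1 mm above the sole, so the flange ran under the plate.
- **Forces:** Sliding drag was about 3 N, and the pin added about 1 N. The stop showed as a sharp rise in force with no further travel. I pressed to about 12.5 N in total, which I estimate at about 8 N on the block, eased off slightly, then let go and retreated.
- **Final position:** The last pictures put the lens centre within about 1 pixel of where home should be in the wrist and scene views: axis about 3 mm past the stand's origin, block face seen earlier at about 17 mm. The torch stands upright in the slot, and contact force after release was about zero. Nothing else on the table appears to have moved.
- **Disagreement:** At contact the tool point read about 2 mm further along the slot than the pictures put the torch. I take this as an offset in the grip and the cameras' 2 mm tolerance.
- **Oddity:** The gripper began where the pictures show the lamp's shade. I moved away from there without feeling any contact.

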